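Fit the spout to the counter-top water filter

ROBOT

A 7-joint arm with a two-finger parallel gripper is mounted at the origin on the work surface. World frame = base frame: x ahead of the robot, y to its left, z up, the work surface at z = 0. Lengths are in m, angles in rad, forces in N, time in s.
With the tool pointing down it reaches from about 0.4 to 0.85 m from the base axis. Payload 4.5 kg.
Tool frame: the origin (TCP) lies midway between the tips of the shut fingers; the grasp point (between the pads) lies 19 mm behind it; z points along the fingers, y is the direction in which the jaws open and shut (so a half turn about z gives the same grasp; the last joint's range is limited). The gripper opens to 88 mm and grips with 3 to 60 N. Pads are 18 mm wide; open, the fingers measure 123 mm over their backs; the gripper's body (75 mm by 187 mm) begins 45 mm behind the grasp point.
Start: joints at [-1.161, 0.689, -0.195, 1.565, 0.157, 0.902, -0.215], TCP at [0.229, 0.581, 0.239] pointing down, gripper open.
Joint ranges: [-3.01, 3.01], [-0.46, 2.08], [-1.47, 1.51], [0.13, 2.56], [-1, 4.14], [0.04, 2.09], [-2.66, 2.66]. Speed limits (rad/s): [2.57, 2.57, 3.14, 3.14, 3.14, 3.14, 3.14].

INTERFACE

Orientations are given as a unit quaternion [x, y, z, w].
In Python, from plant import get_state, snapshot, finish_job, find_in gives the robot as it stands.
- The arm moves only by the shell command python3 -m creep 'ROWS' [OPENING] [FORCE]. ROWS is JSON, one flat list of numbers, 6 for each row, row after row: the shift along the tool's x, y, z in mm, then the turn, a rotation vector about the tool's x, y, z in degrees. In form: [tx, ty, tz, wx, wy, wz, tx, ty, tz, wx, wy, wz, ...]. A call has 1 to 5 rows; each row shifts and turns the pose as measured when the row begins, along the tool's axes as they then stand; what a row does not reach is not made up. A row lasts 1/12 s, in which the tool goes at most 41.7 mm and 7.16 degrees, less where a joint would pass 70% of its speed; a pose out of reach is approached as far as the arm can. A call is refused whole if a number of a shift passes 41.7 or a number of a turn 7.16, either way. A call with a gripper value outside its range is refused whole. OPENING is the finger opening in mm, from 0 to 88.1, set as the call begins (- or left out, the last holds). The fingers move at their own pace and stop on an object; FORCE is the grip in N (left out, the last holds). Time passes only in rows, so rows that do not move let the fingers close. It gives the time, the measured TCP pose, the force and the opening at its end, in the units of the state.
- get_state(): the state, without advancing time (a new reading comes with each control period).
- snapshot(name): name is "side" or "top"; returns a dict with "color" (480x640x3 uint8, red, green, blue), "intrinsics" (3x3 intrinsics, pixels), "extrinsics" (4x4, takes a point from world to camera coordinates). Camera axes: x right, y down, z forward; pixel columns grow to the right and rows downward; lengths in m; the calibration is good to about 2 mm. A picture is of the moment at which its call begins. There is no depth.
- finish_job(): hands the job in, once; it reports no verdict.
Trained networks look in the newest picture that a camera, given by its name, has taken for a name from the list of things; names that differ only in an ending like _2 or _b are one class to them, and where a whole thing is asked for, a point or a joint stands for the part that bears it (a point fixed in the world has none). Each returns a list of dicts, best first, with "score" (0 to 1); they miss things now and then, are a little off and sometimes report something else, mostly with a low value. They report only what shows in the picture. A call takes as long as a camera call. They do not tell look-alikes from the thing itself.
- find_in(thing, camera): "xy" ([column, row] in pixels, amid what is visible of it).
The state is a dict: "clock": time; "q": joint angles; "qd": joint speeds; "joint_torque": joint torques, N m; "tool_pos": TCP position; "eef_rot": TCP orientation; "contact_force": force on the tool from outside, world axes, zero at the start; "moment": the same for the moment, N m; "opening": opening from 0.0 (shut) to 1.0 (fully open).
Only numpy, scipy, OpenCV 4.12 (cv2) and the standard library are available. Lean on these libraries where they do the work, as an engineer would, in place of code of your own. Each camera call takes 0.05 s, during which the arm holds its last target.

TASK

Take the red dust plug out of the water filter's port and put it in the blue spoon rest. Then take the spout from its drying stand and push its tube into the port until it clicks and locks, with the outlet over the drip tray at the front; press firmly but gently, without crushing the seal at the bottom, and let go. Leave the grater, the seasoning box and the chopsticks where they are.

Things in the scene. Friction and masses are not known exactly. Their poses are not given: they have to be found in the camera images.
- filter: Counter-top water filter, fixed: white box 130 (x) x 120 (y) x 80 mm high, origin at the centre of its underside. A drip tray (75 x 100 mm, 12 mm high) stands out from its front, the -x side. A round grey push-fit port rises 20 mm from the top, axis vertical, 20 mm in front of the centre. Never load the filter with more than 30 N. The blue knob at the back is not used.
- port (a point): Centre of the port's mouth, 100 mm above the counter, axes as the filter's. The mouth is a funnel, 32 mm outside, 26 mm inside at the rim, narrowing over 6 mm to a 15.2 mm bore. Inside, hidden, are a catch and a valve spring that pushes the tube out (2 to 5 N): a tube that has not clicked comes back out to less than 31 mm deep when let go.
- port_bore (a point): Point in the bore 30 mm below the mouth. The catch's depth differs from filter to filter and cannot be seen: the tube clicks in with its tip anywhere from 34 to 55 mm below the mouth and meets a stiff seal 1.6 mm further. Passing the catch takes 8 to 12 N, falling to about 5 N at the click; at the seal the force rises steeply: stop pushing when 14 to 18 N is felt.
- seal (a joint): How far the stiff seal at the bottom of the port is pressed down (m): 0 free, 16 N per mm. More than 1.25 mm ruins it: 20 N on the seal, about 25 N on the tube with the valve spring.
- plug_grip (a point): Red plastic dust plug, 25 g: centre of its round grip, 18 mm in diameter and 28 mm high. The grip stands on a disc 34 mm in diameter and 4 mm thick whose underside is 18 mm below this point; an 11 mm stem reaches 7 mm below the disc. At the start the disc lies loose on the rim of the port, the stem in its mouth; it lifts straight out.
- spout_hub (a point): Spout, 80 g, upright, z up: centre of its black grip block, 18 (x) x 20 (y) x 36 mm high, gripped across y. Below it is a steel shoulder disc, 30 mm in diameter, 4 mm thick, its top 18 mm below this point (fingertips may bear on it). At the start the shoulder rests on the drying stand, tube in the hole. Locked in the port, the shoulder stays 2 to 24 mm clear of the mouth.
- spout_tip (a point): Centre of the lower end of the spout's tube, 80 mm below the grip block's centre, axes as the spout's. The steel tube is 14 mm in diameter, tapered to 6 mm over its last 8 mm, with a groove round it 11 to 25 mm above the tip.
- spout_outlet (a point): Open end of the outlet, an 11 mm tube that leaves the grip block towards the spout's -x, 8 mm below the block's centre, runs 75 mm and bends down; this point is 75 mm from the spout's axis, 46 mm above the tip.
- spoon_rest: Round blue ceramic spoon rest, 350 g, loose: outer diameter 80 mm at the foot, 112 mm at the rim, 18 mm high, flat inner floor 5 mm above its origin (centre of the underside), inner diameter 72 mm at the floor; a flat handle stands out to its +y side, to 103 mm from the centre. It must not be shoved more than 40 mm.
- stand: Drying stand, fixed: pale wooden block 80 x 80 x 72 mm, origin at the centre of its underside, with a vertical hole 17 mm in diameter and 64 mm deep in the middle of its top.
- grater: Stainless ginger grater, loose, leave alone: 75 x 130 mm plate with a 80 mm handle to -y, 12 mm high, origin under its middle.
- seasoning: Seasoning box with three orange flaps, loose, leave alone: 90 x 200 x 50 mm high, origin under its centre.
- chopstick_a: Wooden chopstick 7 x 230 x 7 mm lying along its y on the ironwood board (fixed, 180 x 240 x 35 mm high), leave alone.
- chopstick_b: The other chopstick, likewise.
Things that resemble listed ones, but are neither listed nor needed, are in the scene too. Leave any purple or white look-alike of the part that bears plug_grip alone. Of the things that look like the part that bears spout_hub, the smaller one is meant.

How it is judged:
By the outcome, as a careful person would: the job done as asked, in the order asked, and still so for the second after the job is handed in, with the robot touching nothing.
It also fails if it takes over 61 s, if anything falls off the work surface, if the arm or the gripper's body presses on something with over 40 N, if the wrist force passes 120 N, or if a joint passes its speed limit or range.

## Working session

There is one attempt and no reset: what is moved stays moved. The work goes in short steps, Python scripts to look and compute and a shell command to move; the robot and the scene stay as the last step left them, time stands still between calls to the robot, and variables do not carry over. Pictures are saved under pics/ and viewed, and the job is handed in when it is done.

```bash
ls; mkdir -p pics; python3 - <<'E'
from plant import *
import cv2
s=get_state();print({k:(v if not hasattr(v,'tolist') else v.tolist()) for k,v in s.items()})
for c in ['side','top']:
    r=snapshot(c);cv2.imwrite(f'pics/{c}0.png',r['color'][:,:,::-1]);print(c,r['intrinsics'],r['extrinsics'])
    for t in ['filter','port','plug_grip','spout_hub','spout_tip','spout_outlet','spoon_rest','stand','grater','seasoning','chopstick_a']:
        print(t,[(round(d['score'],2),[round(float(x)) for x in d['xy']]) for d in find_in(t,c)])
print(get_state()['clock'])
E
```

```text
pics
{'clock': 0.0, 'q': [-1.1612181765801284, 0.6899618678609426, -0.1944792247373625, 1.5663184235672396, 0.157300517954036, 0.9024911214475009, -0.21508419083337868], 'qd': [0.0011040122082067358, 0.0007695107337593196, -0.00015209421563334904, 0.000373104177188323, 3.184704165257765e-05, 0.0005637020707229623, -0.0010528394318504305], 'joint_torque': [-0.0003506705070321914, -52.75656223297119, -1.2672898918390274, -15.343106389045715, -0.052648396231234074, 0.006575975858140737, 0.00017895524251798633], 'tool_pos': [0.2292102317442009, 0.5807913438252936, 0.2379297708310468], 'eef_rot': [0.18675080717011106, 0.9824069091369552, -0.0008902302395164223, -9.160462329815982e-05], 'contact_force': [-0.059902540139252426, 0.11843025115644255, 0.23949592813889947], 'moment': [0.011778096963821386, -0.018367030094816807, -0.006233457899581815], 'opening': 0.9990799105093572}
side [[541.79344851   0.         322.52253551]
 [  0.         541.79344851 235.2773065 ]
 [  0.           0.           1.        ]] [[-0.95099523 -0.30860315 -0.01929149  0.57282101]
 [-0.22343029  0.72897418 -0.647
[... 739 characters left out ...]
         1.        ]] [[-0.00790862 -0.99995763 -0.00471182  0.07747595]
 [-0.99529148  0.00832675 -0.09656883  0.59777891]
 [ 0.09660397  0.00392591 -0.99531516  1.42814699]
 [ 0.          0.          0.          1.        ]]
filter [(0.96, [353, 270])]
port [(0.91, [356, 268])]
plug_grip [(0.57, [358, 263]), (0.55, [307, 263]), (0.42, [388, 324]), (0.24, [233, 190])]
spout_hub [(0.94, [187, 312]), (0.59, [235, 305])]
spout_tip [(0.82, [239, 304])]
spout_outlet [(0.82, [187, 315]), (0.5, [238, 308])]
spoon_rest [(0.79, [457, 272])]
stand [(0.87, [251, 295])]
grater [(0.72, [344, 182])]
seasoning [(0.85, [482, 191])]
chopstick_a [(0.54, [233, 206]), (0.5, [244, 190]), (0.49, [238, 301])]
1.2
```

View pics/side0.png

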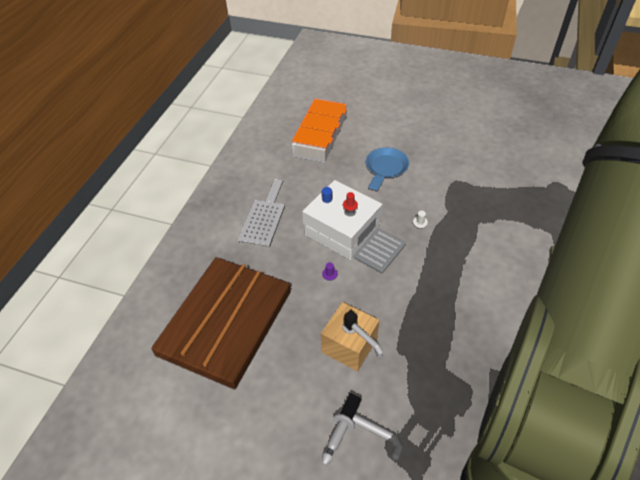

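View pics/top0.png

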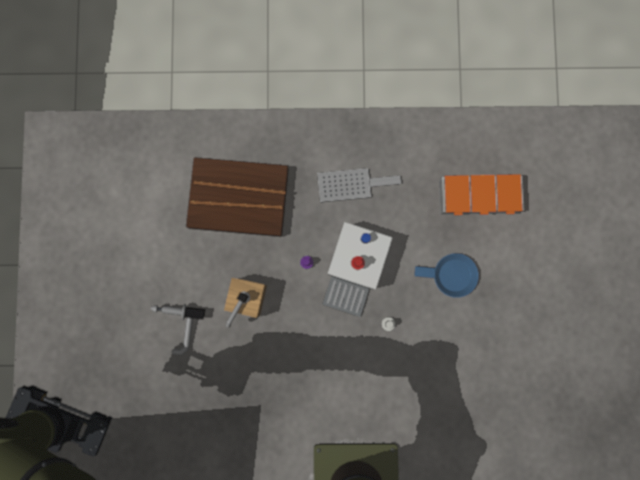

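```bash
python3 - <<'E'
import cv2,numpy as np
a=cv2.imread('pics/side0.png');b=cv2.imread('pics/top0.png')
def c(im,x,y,w,h,s):
    return cv2.resize(im[y:y+h,x:x+w],None,fx=s,fy=s,interpolation=cv2.INTER_CUBIC)
cv2.imwrite('pics/c1.png',np.hstack([c(a,295,170,120,110,6)]))
cv2.imwrite('pics/c2.png',np.hstack([c(a,310,290,80,90,6)]))
cv2.imwrite('pics/c3.png',np.hstack([c(b,320,215,80,110,5),c(b,215,265,60,110,5)]))
E
```

```text
(no output)
```

View pics/c1.png

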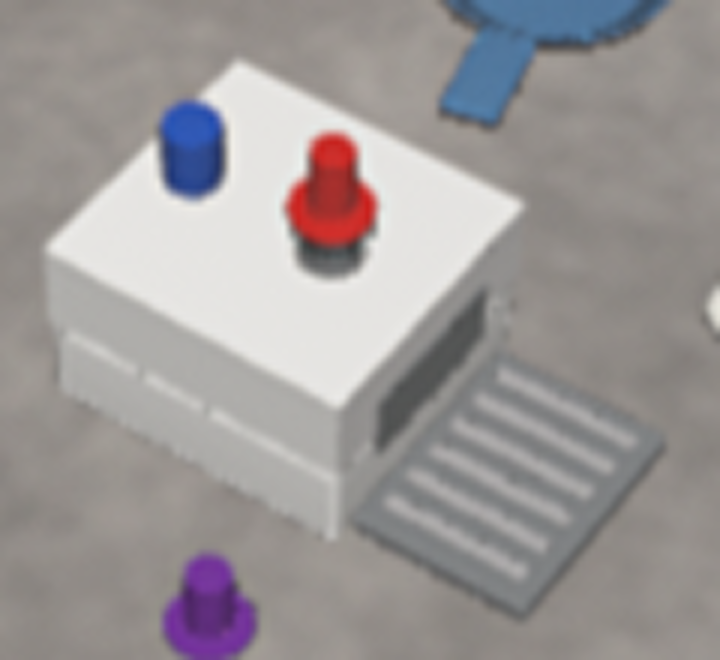

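View pics/c2.png

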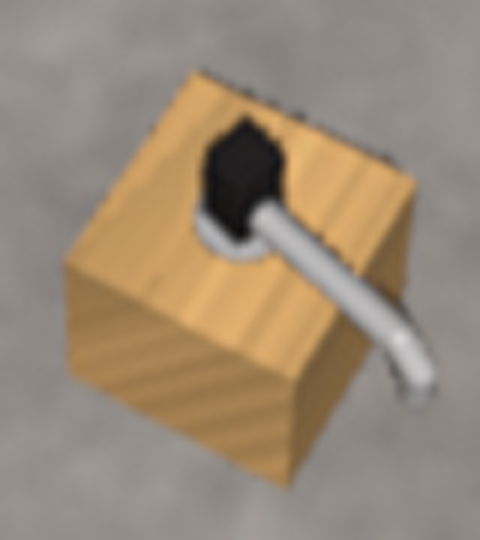

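View pics/c3.png

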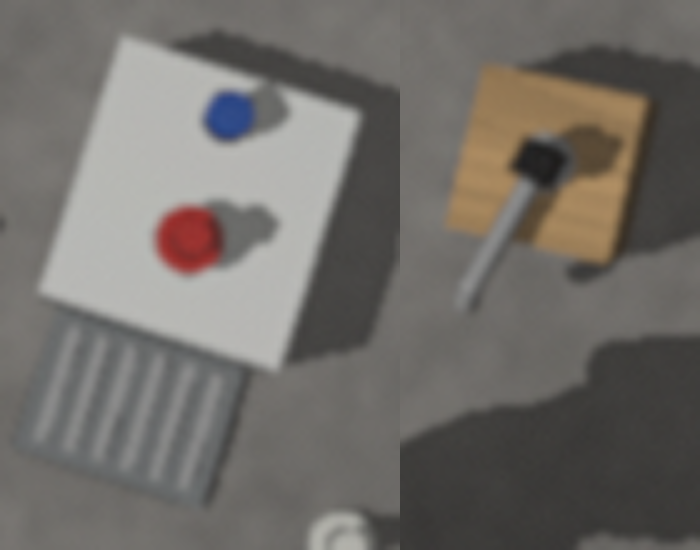

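```bash
cat > h.py <<'E'
import numpy as np,json,os
CAL={'side':([[541.79344851,0,322.52253551],[0,541.79344851,235.2773065],[0,0,1]],[[-0.95099523,-0.30860315,-0.01929149,0.57282101],[-0.22343029,0.72897418,-0.64705143,0.12497924],[0.21374511,-0.61103252,-0.76220226,1.12057363]]),
'top':([[586.46458268,0,322.64843624],[0,586.46458268,241.33171836],[0,0,1]],[[-0.00790862,-0.99995763,-0.00471182,0.07747595],[-0.99529148,0.00832675,-0.09656883,0.59777891],[0.09660397,0.00392591,-0.99531516,1.42814699]])}
P={k:np.array(K)@np.array(E) for k,(K,E) in CAL.items()}
import cv2
def tri(s,t):
    X=cv2.triangulatePoints(P['side'],P['top'],np.array(s,float),np.array(t,float)).ravel();return X[:3]/X[3]
def proj(c,X):
    u=P[c]@np.r_[X,1];return u[:2]/u[2]
def atz(c,uv,z):
    M=P[c];A=np.c_[M[:,0],M[:,1],-np.r_[uv,1]];return np.linalg.solve(A,-(M[:,2]*z+M[:,3]))[:2]
def cr(x0,y0,s):
    return lambda X,Y:((X+.5)/s-.5+x0,(Y+.5)/s-.5+y0)
E
python3 - <<'E'
from h import *
np.set_printoptions(precision=4,suppress=True)
A=cr(295,170,6);B=cr(310,290,6);C=cr(320,215,5);D=cr(215,265,5)
f=[((45,248),(125,38)),((238,60),(362,112)),((523,205),(280,370)),((342,408),(38,293))]
F=np.array([tri(A(*a),C(*b)) for a,b in f]);print('filter',F,F.mean(0))
F2=np.array([atz('top',C(*b),.08) for a,b in f]);c=F2.mean(0);d=(F2[:2].mean(0)-F2[2:].mean(0));print('topfilter',c,np.linalg.norm(d),'yaw',np.degrees(np.arctan2(d[1],d[0])),'port',c-.02*d/np.linalg.norm(d))
d2=F2[[0,3]].mean(0)-F2[[1,2]].mean(0);print(np.linalg.norm(d2),np.degrees(np.arctan2(-d2[0],d2[1])))
F3=np.array([atz('side',A(*a),.08) for a,b in f]);c=F3.mean(0);d=(F3[:2].mean(0)-F3[2:].mean(0));print('side',c,np.degrees(np.arctan2(d[1],d[0])),'port',c-.02*d/np.linalg.norm(d))
print('grip top',tri(A(332,150),C(193,236)),'disc',tri(A(332,208),C(188,240)))
print('disc top z.104',atz('top',C(188,240),.104),atz('side',A(332,206),.104),'griptop z.132',atz('top',C(193,236),.132),atz('side',A(332,150),.132))
s=[((66,262),(85,65)),((198,72),(250,98)),((415,182),(210,262)),((295,380),(45,228))]
S=np.array([tri(B(*a),D(*b)) for a,b in s]);print('stand',S,S.mean(0))
for cam,ar in(('top',[atz('top',D(*b),.072) for a,b in s]),('side',[atz('side',B(*a),.072) for a,b in s])):
    ar=np.array(ar);d=(ar[:2].mean(0)-ar[2:].mean(0));print(cam,ar.mean(0),np.degrees(np.arctan2(d[1],d[0])))
print('hubtop',atz('top',D(140,163),.112),'hub',atz('side',B(243,180),.094),tri(B(243,180),D(140,163)))
print('outlet',tri(B(418,385),D(65,300)))
for cam,col in(('top',0),('side',0)):
    im=cv2.imread(f'pics/{cam}0.png').astype(int);m=((im[:,:,0]-im[:,:,2]>40)&(im[:,:,0]-im[:,:,1]>20)).astype(np.uint8)
    n,l,st,ce=cv2.connectedComponentsWithStats(m)
    for i in range(1,n):
        if st[i,4]>150:
            mm=(l==i).astype(np.uint8);mo=cv2.morphologyEx(mm,cv2.MORPH_OPEN,np.ones((17,17),np.uint8));ys,xs=np.nonzero(mo)
            print(cam,st[i],(xs.min()+xs.max())/2,(ys.min()+ys.max())/2,atz(cam,((xs.min()+xs.max())/2,(ys.min()+ys.max())/2),.018))
E
```

```text
filter [[ 0.6406  0.0193  0.0761]
 [ 0.6029 -0.0943  0.077 ]
 [ 0.4799 -0.0529  0.0755]
 [ 0.5169  0.0621  0.0772]] [ 0.5601 -0.0164  0.0765]
topfilter [ 0.5595 -0.0163] 0.129665956154599 yaw -18.961098254142044 port [ 0.5406 -0.0098]
0.11989786074742427 -18.042351306428774
side [ 0.5595 -0.0132] -18.851510984191133 port [ 0.5405 -0.0067]
grip top [ 0.5412 -0.0093  0.1285] disc [ 0.5408 -0.0086  0.0998]
disc top z.104 [ 0.5403 -0.0084] [ 0.5404 -0.0056] griptop z.132 [ 0.5404 -0.0092] [ 0.541  -0.0058]
stand [[0.5093 0.2924 0.0673]
 [0.4919 0.2129 0.0654]
 [0.4144 0.232  0.0658]
 [0.4314 0.3108 0.0685]] [0.4617 0.262  0.0668]
top [0.4616 0.2613] -13.567862690016506
side [0.4611 0.2651] -13.406666143844069
hubtop [0.4615 0.2593] hub [0.462  0.2641] [0.462  0.2623 0.0911]
outlet [0.3967 0.301  0.0675]
top [ 439  255   39   41 1147] 458.5 274.5 [ 0.5138 -0.2646]Traceback (most recent call last):
  File "<stdin>", line 23, in <module>
    return umr_minimum(a, axis, None, out, keepdims, initial, where)
ValueError: zero-size array to reduction operation minimum which has no identity
```

```bash
cat >> h.py <<'E'
from scipy.spatial.transform import Rotation as Ro
def yawR(deg): # tool down, tool y at world yaw deg
    y=np.array([np.cos(np.radians(deg)),np.sin(np.radians(deg)),0]);z=np.array([0,0,-1.]);x=np.cross(y,z)
    return Ro.from_matrix(np.c_[x,y,z])
def plan(p,yaw,maxmm=40):
    from plant import get_state
    s=get_state();R=Ro.from_quat(s['eef_rot']);d=np.array(p)-s['tool_pos']
    t=R.inv().apply(d)*1000;w=np.degrees((R.inv()*yawR(yaw)).as_rotvec())
    n=max(1,int(np.ceil(max(np.linalg.norm(t)/maxmm,np.linalg.norm(w)/7))))
    ym=R.as_matrix()[:,1];print('clock %.2f pos %s yaw %.1f F %s open %.1f tilt %.2f'%(s['clock'],np.round(s['tool_pos'],4),np.degrees(np.arctan2(ym[1],ym[0])),np.round(s['contact_force'],2),s['opening']*88.1,np.degrees(np.arccos(-R.as_matrix()[2,2]))))
    print('total',np.round(t,1),np.round(w,2),'n',n,'row',np.round(t/n,1),np.round(w/n,2))
E
python3 - <<'E'
from h import *
plan([.5405,-.008,.19],68.5)
D=cr(215,265,5)
print(atz('top',D(65,300),.062),[np.round(v,4) for v in (atz('side',(386,164),.012),atz('top',(458,275),.018))])
E
```

```text
clock 1.20 pos [0.2294 0.5814 0.2388] yaw 68.5 F [-0.95 -0.53 -0.58] open 88.3 tilt 0.00
total [-505.7 -434.1   48.7] [ 0.    0.   -0.03] n 17 row [-29.7 -25.5   2.9] [ 0.  0. -0.]
[0.3965538  0.30192001] [array([ 0.5143, -0.2513]), array([ 0.5125, -0.2633])]
```

```bash
R='[-29.7,-25.5,2.9,0,0,0,-29.7,-25.5,2.9,0,0,0,-29.7,-25.5,2.9,0,0,0,-29.7,-25.5,2.9,0,0,0,-29.7,-25.5,2.9,0,0,0]' ; unset R
python3 -m creep '[-29.7,-25.5,2,0,0,0,-29.7,-25.5,2,0,0,0,-29.7,-25.5,2,0,0,0,-29.7,-25.5,2,0,0,0,-29.7,-25.5,2,0,0,0]' 60 15
python3 -m creep '[-29.7,-25.5,2,0,0,0,-29.7,-25.5,2,0,0,0,-29.7,-25.5,2,0,0,0,-29.7,-25.5,2,0,0,0,-29.7,-25.5,2,0,0,0]'
python3 -m creep '[-29.7,-25.5,2,0,0,0,-29.7,-25.5,2,0,0,0,-29.7,-25.5,2,0,0,0,-29.7,-25.5,2,0,0,0,-29.7,-25.5,2,0,0,0]'
python3 - <<'E'
from h import *
plan([.5405,-.008,.16],68.5)
E
```

```text
clock: 1.62
tool_pos: [0.3161, 0.4146, 0.2273]
eef_rot: [0.178, 0.984, 0.006, -0.003]
contact_force: [0.6, 0.1, 0.0]
opening: 0.684
clock: 2.03
tool_pos: [0.4143, 0.2357, 0.2152]
eef_rot: [0.176, 0.984, 0.008, -0.002]
contact_force: [0.6, 0.1, 0.3]
opening: 0.679
clock: 2.45
tool_pos: [0.5137, 0.0557, 0.2031]
eef_rot: [0.176, 0.984, 0.009, -0.0]
contact_force: [1.1, 0.1, 0.5]
opening: 0.684
clock 2.45 pos [0.5137 0.0557 0.2031] yaw 69.7 F [1.07 0.06 0.46] open 60.2 tilt 0.98
total [-47.4 -51.1  42. ] [ 0.96 -0.22  1.2 ] n 3 row [-15.8 -17.   14. ] [ 0.32 -0.07  0.4 ]
```

```bash
python3 -m creep '[-25,-26,12,0.5,-0.1,0.6,-22,-25,12,0.5,-0.1,0.6,0,0,0,0,0,0]'
python3 - <<'E'
from h import *
plan([.5405,-.008,.16],68.5)
E
```

```text
clock: 2.7
tool_pos: [0.5453, -0.0226, 0.1778]
eef_rot: [0.194, 0.981, -0.003, 0.003]
contact_force: [0.0, 0.2, 0.3]
opening: 0.677
clock 2.70 pos [ 0.5453 -0.0226  0.1778] yaw 67.6 F [0.01 0.23 0.27] open 59.6 tilt 0.48
total [10.1 11.8 17.6] [-0.25  0.41 -0.89] n 1 row [10.1 11.8 17.6] [-0.25  0.41 -0.89]
```

```bash
python3 -m creep '[10,11.8,10,-0.2,0.4,-0.9,0,0,0,0,0,0,0,0,0,0,0,0]'
python3 - <<'E'
from h import *
import plant
plan([.5405,-.008,.107],68.5)
for c,(x,y) in (('side',(348,190)),('top',(358,255))):
    im=plant.snapshot(c)['color'][:,:,::-1];cv2.imwrite(f'pics/{c}1.png',cv2.resize(im[y-60:y+60,x-70:x+70],None,fx=5,fy=5,interpolation=cv2.INTER_CUBIC))
E
```

```text
clock: 2.95
tool_pos: [0.5417, -0.0124, 0.1669]
eef_rot: [0.191, 0.982, -0.001, 0.0]
contact_force: [0.4, 0.0, 0.5]
opening: 0.68
clock 2.95 pos [ 0.5417 -0.0124  0.1669] yaw 68.0 F [0.41 0.02 0.5 ] open 59.9 tilt 0.15
total [ 2.9  3.8 59.9] [-0.13  0.08 -0.47] n 2 row [ 1.4  1.9 29.9] [-0.07  0.04 -0.24]
```

View pics/side1.png

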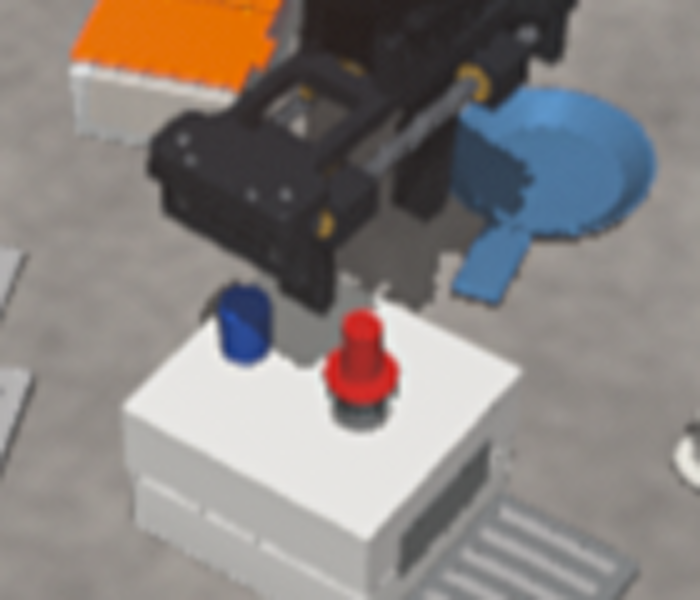

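```bash
python3 - <<'E'
from h import *
print(proj('side',[.5417,-.0124,.1669]),proj('side',[.5405,-.008,.132]))
E
```

```text
[350.79483793 180.41259548] [350.42529951 193.93068064]
```

```bash
python3 -m creep '[1.4,1.9,20,0,0,-0.3,1.4,1.9,20,0,0,-0.2,0,0,0,0,0,0]'
python3 - <<'E'
from h import *
plan([.5405,-.008,.108],68.5)
E
```

```text
clock: 3.3
tool_pos: [0.5428, -0.0058, 0.1291]
eef_rot: [0.185, 0.983, -0.0, 0.004]
contact_force: [-0.0, 0.3, 0.5]
opening: 0.679
clock 3.30 pos [ 0.5428 -0.0058  0.1291] yaw 68.7 F [-0.04  0.26  0.51] open 59.9 tilt 0.45
total [ 1.6 -2.9 21.1] [0.08 0.44 0.2 ] n 1 row [ 1.6 -2.9 21.1] [0.08 0.44 0.2 ]
```

```bash
python3 -m creep '[1.6,-2.5,14,0.1,0.4,0.2,0,0,3,0,0,0,0,0,0,0,0,0]'
python3 - <<'E'
from h import *
plan([.5405,-.008,.108],68.5)
E
```

```text
clock: 3.55
tool_pos: [0.5418, -0.0064, 0.1141]
eef_rot: [0.185, 0.983, -0.0, 0.002]
contact_force: [0.2, -0.2, 1.3]
opening: 0.684
clock 3.55 pos [ 0.5418 -0.0064  0.1141] yaw 68.6 F [ 0.18 -0.18  1.26] open 60.3 tilt 0.18
total [ 0.7 -1.9  6.1] [0.03 0.18 0.13] n 1 row [ 0.7 -1.9  6.1] [0.03 0.18 0.13]
```

```bash
python3 -m creep '[0.7,-1.9,4.5,0,0.2,0.1,0,0,1,0,0,0,0,0,0,0,0,0]'
python3 -m creep '[0,0,0,0,0,0,0,0,0,0,0,0,0,0,0,0,0,0,0,0,0,0,0,0]' 10 15
python3 - <<'E'
from h import *
plan([.5405,-.008,.17],68.5)
E
```

```text
clock: 3.8
tool_pos: [0.542, -0.0077, 0.1109]
eef_rot: [0.186, 0.983, 0.001, 0.002]
contact_force: [-0.5, 0.2, -0.1]
opening: 0.682
clock: 4.13
tool_pos: [0.543, -0.0079, 0.1125]
eef_rot: [0.186, 0.982, 0.001, 0.003]
contact_force: [0.4, -0.3, 0.6]
opening: 0.403
clock 4.13 pos [ 0.543  -0.0079  0.1125] yaw 68.5 F [ 0.45 -0.29  0.65] open 35.5 tilt 0.37
total [  1.9  -0.8 -57.5] [0.19 0.32 0.01] n 2 row [  1.   -0.4 -28.8] [0.09 0.16 0.01]
```

```bash
python3 -m creep '[1,0,2,0,0.3,0,0,0,1,0,0,0,0,0,0,0,0,0,0,0,0,0,0,0,0,0,0,0,0,0]' 10 15
python3 - <<'E'
from h import *
plan([.5405,-.008,.17],68.5)
E
```

```text
clock: 4.55
tool_pos: [0.5422, -0.0074, 0.1095]
eef_rot: [0.186, 0.982, 0.002, 0.0]
contact_force: [-1.6, -0.2, 1.2]
opening: 0.2
clock 4.55 pos [ 0.5422 -0.0074  0.1095] yaw 68.5 F [-1.61 -0.17  1.24] open 17.7 tilt 0.20
total [  1.3  -0.9 -60.5] [0.2  0.02 0.02] n 2 row [  0.7  -0.5 -30.3] [0.1  0.01 0.01]
```

```bash
python3 -m creep '[0,0,-8,0,0,0,0,0,-25,0,0,0,0,0,-25,0,0,0]'
python3 - <<'E'
from h import *
plan([.513,-.261,.12],68.5)
E
```

```text
clock: 4.8
tool_pos: [0.5385, -0.0078, 0.1652]
eef_rot: [0.186, 0.983, 0.0, -0.005]
contact_force: [0.2, 0.1, 0.0]
opening: 0.196
clock 4.80 pos [ 0.5385 -0.0078  0.1652] yaw 68.6 F [0.19 0.14 0.02] open 17.3 tilt 0.57
total [ -69.3 -245.    44.9] [-0.08 -0.57  0.07] n 7 row [ -9.9 -35.    6.4] [-0.01 -0.08  0.01]
```

```bash
python3 -m creep '[-9.9,-35,0,0,-0.2,0,-9.9,-35,0,0,-0.2,0,-9.9,-35,0,0,-0.1,0,-9.9,-35,4,0,0,0,-9.9,-35,4,0,0,0]'
python3 - <<'E'
from h import *
import plant
plan([.513,-.261,.12],68.5)
E
```

```text
clock: 5.22
tool_pos: [0.5291, -0.1816, 0.1659]
eef_rot: [0.175, 0.985, 0.005, 0.008]
contact_force: [1.3, 0.5, -0.2]
opening: 0.196
clock 5.22 pos [ 0.5291 -0.1816  0.1659] yaw 69.8 F [ 1.35  0.51 -0.24] open 17.3 tilt 1.05
total [-11.7 -80.7  45.1] [0.71 0.76 1.34] n 3 row [ -3.9 -26.9  15. ] [0.24 0.25 0.45]
```

```bash
python3 -m creep '[-5,-31,14,0.3,0.3,0.6,-3,-20,12,0.3,0.3,0.6,0,0,0,0,0,0,0,0,0,0,0,0]'
python3 - <<'E'
from h import *
import plant
plan([.513,-.261,.06],68.5)
for c,(x,y) in (('side',(378,170)),('top',(445,270))):
    im=plant.snapshot(c)['color'][:,:,::-1];cv2.imwrite(f'pics/{c}2.png',cv2.resize(im[y-60:y+60,x-80:x+80],None,fx=5,fy=5,interpolation=cv2.INTER_CUBIC))
E
```

```text
clock: 5.55
tool_pos: [0.5155, -0.247, 0.1402]
eef_rot: [0.194, 0.981, -0.003, 0.002]
contact_force: [0.8, 1.5, -1.0]
opening: 0.2
clock 5.55 pos [ 0.5155 -0.247   0.1402] yaw 67.7 F [ 0.79  1.5  -1.04] open 17.6 tilt 0.43
total [ -2.6 -13.5  80.3] [-0.3   0.31 -0.85] n 3 row [-0.9 -4.5 26.8] [-0.1   0.1  -0.28]
```

View pics/side2.png

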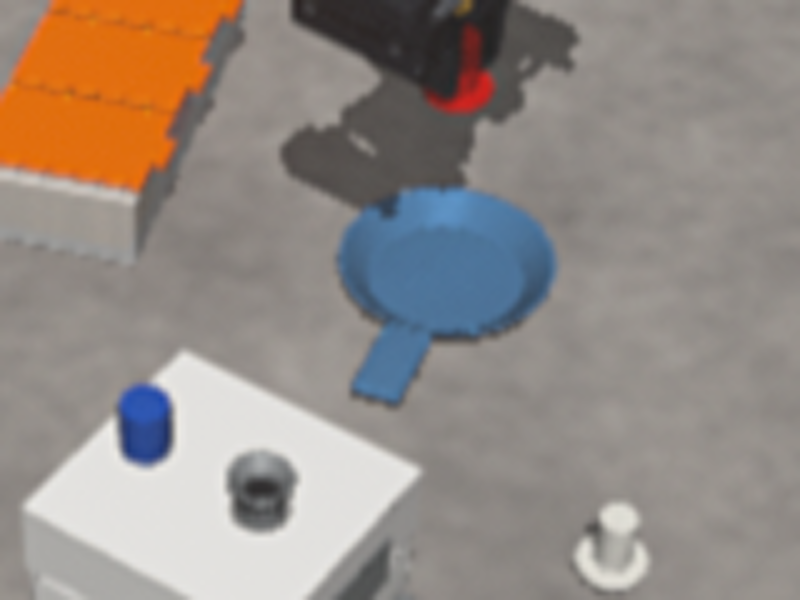

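View pics/top2.png

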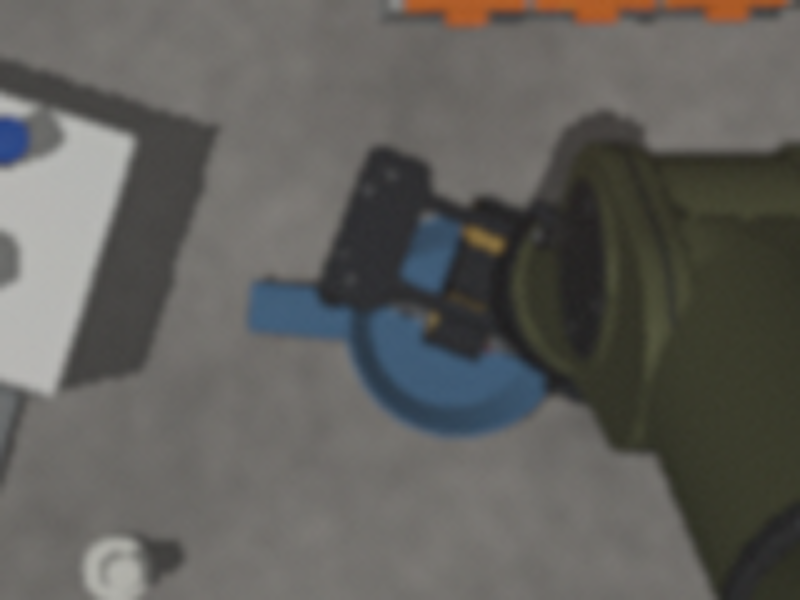

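```bash
python3 - <<'E'
from h import *
A=cr(298,110,5)
print(atz('side',A(446,280),.005),atz('side',A(446,261),.018),'mouth',atz('side',A(262,480),.1))
plan([.513,-.259,.06],68.5)
E
```

```text
[ 0.51224447 -0.25368555] [ 0.51310377 -0.25332225] mouth [ 0.53980192 -0.00458892]
clock 5.65 pos [ 0.5159 -0.2457  0.1405] yaw 67.8 F [ 0.03  0.17 -0.39] open 17.3 tilt 0.43
total [ -1.9 -13.   80.5] [-0.29  0.32 -0.71] n 3 row [-0.6 -4.3 26.8] [-0.1   0.11 -0.24]
```

```bash
python3 -m creep '[-0.7,-6,24,-0.1,0.1,-0.3,-0.7,-5,26,-0.1,0.1,-0.3,0,0,15,0,0,0,0,0,0,0,0,0]'
python3 - <<'E'
from h import *
plan([.513,-.257,.026],68.5)
E
```

```text
clock: 5.98
tool_pos: [0.5199, -0.2487, 0.0784]
eef_rot: [0.181, 0.983, 0.001, 0.006]
contact_force: [-0.6, 1.1, -0.4]
opening: 0.201
clock 5.98 pos [ 0.5199 -0.2487  0.0784] yaw 69.1 F [-0.57  1.1  -0.41] open 17.7 tilt 0.70
total [  4.  -10.4  52.3] [0.28 0.64 0.62] n 2 row [ 2.  -5.2 26.2] [0.14 0.32 0.31]
```

```bash
python3 -m creep '[2.5,-6,22,0.1,0.3,0.3,2,-5,14,0.1,0.3,0.3,0,0,5,0,0,0,0,0,0,0,0,0]'
python3 - <<'E'
from h import *
plan([.513,-.257,.025],68.5)
E
```

```text
clock: 6.32
tool_pos: [0.517, -0.2511, 0.0396]
eef_rot: [0.182, 0.983, 0.002, 0.003]
contact_force: [0.4, 0.7, 0.1]
opening: 0.198
clock 6.32 pos [ 0.517  -0.2511  0.0396] yaw 69.0 F [0.43 0.71 0.05] open 17.4 tilt 0.46
total [ 1.7 -7.  14.6] [0.34 0.31 0.54] n 1 row [ 1.7 -7.  14.6] [0.34 0.31 0.54]
```

```bash
python3 -m creep '[1.5,-7,10,0.3,0.3,0.5,0,-1,4,0,0,0,0,0,1,0,0,0,0,0,0,0,0,0]'
python3 - <<'E'
from h import *
plan([.513,-.257,.023],68.5)
E
```

```text
clock: 6.65
tool_pos: [0.5148, -0.2578, 0.0259]
eef_rot: [0.186, 0.983, 0.0, 0.002]
contact_force: [0.9, 0.6, 0.2]
opening: 0.196
clock 6.65 pos [ 0.5148 -0.2578  0.0259] yaw 68.6 F [0.93 0.56 0.16] open 17.3 tilt 0.24
total [2.  0.  2.9] [0.06 0.23 0.1 ] n 1 row [2.  0.  2.9] [0.06 0.23 0.1 ]
```

```bash
python3 -m creep '[2,0,3,0,0.2,0,0,0,1,0,0,0]'
python3 -m creep '[0,0,0,0,0,0,0,0,0,0,0,0,0,0,0,0,0,0,0,0,0,0,0,0]' 36
python3 -m creep '[0,0,-8,0,0,0,0,0,-20,0,0,0,0,0,-25,0,0,0,0,0,-30,0,0,0,0,0,-30,0,0,0]'
python3 - <<'E'
from h import *
import plant
plan([.4615,.262,.22],58.5)
for c,(x,y) in (('side',(378,170)),):
    im=plant.snapshot(c)['color'][:,:,::-1];cv2.imwrite(f'pics/{c}3.png',cv2.resize(im[y-60:y+60,x-80:x+80],None,fx=5,fy=5,interpolation=cv2.INTER_CUBIC))
E
```

```text
clock: 6.82
tool_pos: [0.5134, -0.2573, 0.0224]
eef_rot: [0.186, 0.983, 0.0, 0.001]
contact_force: [1.0, 0.8, -0.0]
opening: 0.2
clock: 7.15
tool_pos: [0.5138, -0.2573, 0.0229]
eef_rot: [0.186, 0.983, 0.0, 0.001]
contact_force: [1.2, 0.1, -0.9]
opening: 0.41
clock: 7.57
tool_pos: [0.5094, -0.2554, 0.1357]
eef_rot: [0.185, 0.983, 0.002, -0.005]
contact_force: [0.8, 0.3, 0.1]
opening: 0.407
clock 7.57 pos [ 0.5094 -0.2554  0.1357] yaw 68.7 F [0.76 0.27 0.12] open 35.9 tilt 0.61
total [233.7 464.7 -81.3] [ 1.000e-02 -6.100e-01  1.017e+01] n 14 row [16.7 33.2 -5.8] [ 0.   -0.04  0.73]
```

View pics/side3.png

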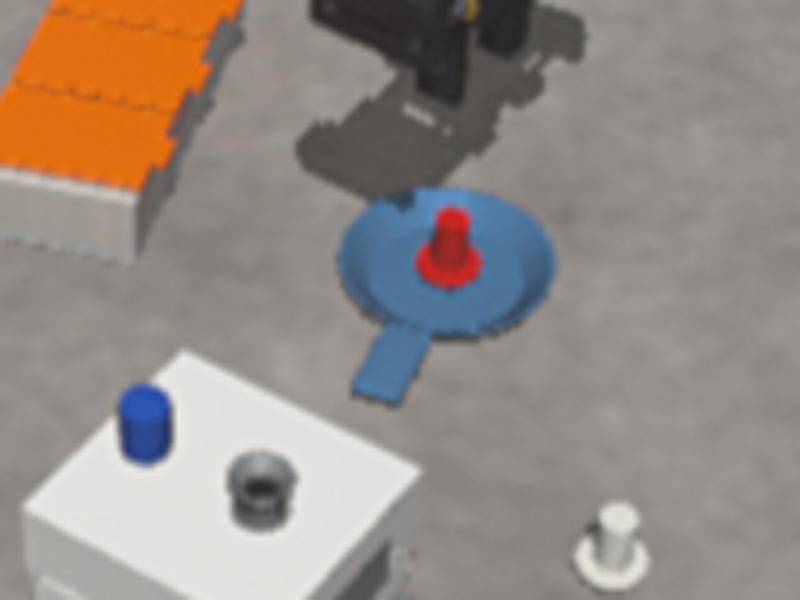

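```bash
python3 -m creep '[16.7,33.2,-14,0,-0.3,0.7,16.7,33.2,-14,0,-0.3,0.7,16.7,33.2,-14,0,0,0.7,16.7,33.2,-10,0,0,0.7,16.7,33.2,-8,0,0,0.7]' 60 30
python3 -m creep '[16.7,33.2,-6,0,0,0.7,16.7,33.2,-6,0,0,0.7,16.7,33.2,-6,0,0,0.7,16.7,33.2,-6,0,0,0.7,16.7,33.2,-6,0,0,0.7]'
python3 - <<'E'
from h import *
plan([.4615,.262,.19],58.5)
E
```

```text
clock: 8.03
tool_pos: [0.5013, -0.078, 0.2067]
eef_rot: [0.227, 0.974, -0.004, 0.011]
contact_force: [-0.1, -0.1, -0.9]
opening: 0.68
clock: 8.45
tool_pos: [0.5023, 0.1166, 0.24]
eef_rot: [0.259, 0.966, -0.003, 0.013]
contact_force: [0.4, -0.6, 0.1]
opening: 0.682
clock 8.45 pos [0.5023 0.1166 0.24  ] yaw 60.0 F [ 0.39 -0.63  0.1 ] open 60.1 tilt 1.56
total [109.4 105.4  47.2] [0.08 1.55 1.47] n 4 row [27.3 26.3 11.8] [0.02 0.39 0.37]
```

```bash
python3 -m creep '[27.3,26.3,8,0,0.5,0.3,27.3,26.3,8,0,0.5,0.3,25,24,8,0,0.4,0.2,10,10,4,0,0,0,0,0,0,0,0,0]'
python3 - <<'E'
from h import *
plan([.4615,.262,.17],58.5)
E
```

```text
clock: 8.87
tool_pos: [0.4673, 0.255, 0.2151]
eef_rot: [0.26, 0.966, 0.008, 0.004]
contact_force: [0.1, -0.3, 0.1]
opening: 0.682
clock 8.87 pos [0.4673 0.255  0.2151] yaw 59.9 F [ 0.15 -0.26  0.06] open 60.1 tilt 0.99
total [ 8.7  2.4 45.1] [0.97 0.24 1.4 ] n 2 row [ 4.3  1.2 22.6] [0.48 0.12 0.7 ]
```

```bash
python3 -m creep '[4.5,1.2,20,0.5,0.1,0.7,4,1.2,20,0.5,0.1,0.7,0,0,0,0,0,0,0,0,0,0,0,0]'
python3 - <<'E'
from h import *
import plant
plan([.4615,.262,.14],58.5)
for c,(x,y) in (('side',(350,315)),('top',(240,290))):
    im=plant.snapshot(c)['color'][:,:,::-1];cv2.imwrite(f'pics/{c}4.png',cv2.resize(im[y-60:y+60,x-60:x+60],None,fx=5,fy=5,interpolation=cv2.INTER_CUBIC))
E
```

```text
clock: 9.2
tool_pos: [0.4628, 0.2603, 0.1767]
eef_rot: [0.271, 0.962, -0.0, 0.002]
contact_force: [-0.1, 0.4, -0.1]
opening: 0.683
clock 9.20 pos [0.4628 0.2603 0.1767] yaw 58.5 F [-0.1   0.45 -0.06] open 60.2 tilt 0.23
total [ 2.1  0.8 36.7] [0.05 0.22 0.  ] n 1 row [ 2.1  0.8 36.7] [0.05 0.22 0.  ]
```

View pics/side4.png

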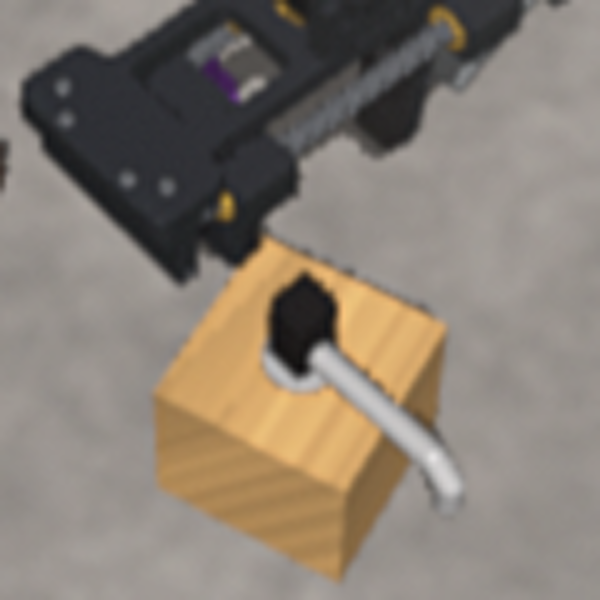

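View pics/top4.png

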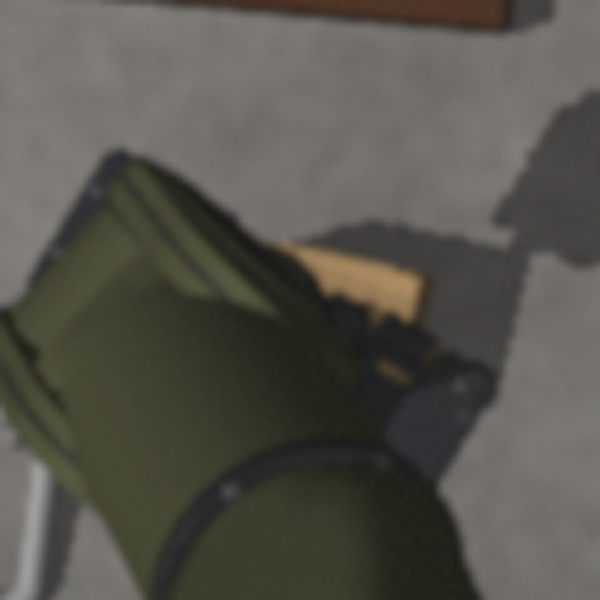

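```bash
python3 - <<'E'
from h import *
A=cr(290,255,5)
def inv(p): return (np.array(p)-[290,255]+.5)*5-.5
print(inv(proj('side',[.4628,.2603,.1767])))
for d in(-1,1):
  v=np.array([np.cos(np.radians(58.5)),np.sin(np.radians(58.5))])*d*.03; print('tip',inv(proj('side',[.4628+v[0],.2603+v[1],.1767])))
print('hub',inv(proj('side',[.4615,.262,.112])),inv(proj('side',[.4615,.262,.094])))
for yw in (-28,-31.5,-35):
  c,s=np.cos(np.radians(yw)),np.sin(np.radians(yw))
  print(yw,'outlet',inv(proj('side',[.4615-.075*c,.262-.075*s,.06])),[inv(proj('side',[.4615+a*c-b*s,.262+a*s+b*c,.112])).round() for a,b in((.009,.01),(.009,-.01),(-.009,-.01),(-.009,.01))])
E
```

```text
[307.88603719 187.20974853]
tip [371.85643634 139.75915785]
tip [242.19582331 235.9360265 ]
hub [306.27608625 293.94023774] [305.2604795 320.4652286]
-28 outlet [452.86098579 497.69137582] [array([269., 295.]), array([308., 262.]), array([344., 292.]), array([305., 326.])]
-31.5 outlet [444.02679329 505.51420227] [array([269., 294.]), array([310., 262.]), array([344., 294.]), array([303., 326.])]
-35 outlet [434.61284545 512.83575084] [array([269., 292.]), array([312., 263.]), array([344., 296.]), array([300., 326.])]
```

```bash
python3 -m creep '[2.1,0.8,20,0,0.2,-0.2,0,0,16,0,0,-0.2,0,0,0,0,0,0,0,0,0,0,0,0]'
python3 - <<'E'
from h import *
plan([.4615,.2625,.08],59)
E
```

```text
clock: 9.63
tool_pos: [0.4666, 0.2597, 0.1455]
eef_rot: [0.271, 0.963, 0.004, 0.004]
contact_force: [-0.7, -0.0, 1.0]
opening: 0.674
clock 9.63 pos [0.4666 0.2597 0.1455] yaw 58.5 F [-0.72 -0.    1.02] open 59.4 tilt 0.65
total [ 6.3 -0.9 65.5] [ 0.54  0.36 -0.47] n 2 row [ 3.1 -0.4 32.7] [ 0.27  0.18 -0.23]
```

```bash
python3 -m creep '[5,-0.4,18,0.3,0.3,-0.3,3.5,-0.4,18,0.3,0.3,-0.3,1,0,5,0,0,0,0,0,0,0,0,0]'
python3 - <<'E'
from h import *
plan([.4615,.2625,.08],59)
E
```

```text
clock: 9.97
tool_pos: [0.4628, 0.2637, 0.1091]
eef_rot: [0.268, 0.963, 0.003, 0.001]
contact_force: [-0.8, -0.0, 0.6]
opening: 0.682
clock 9.97 pos [0.4628 0.2637 0.1091] yaw 58.9 F [-0.77 -0.01  0.63] open 60.1 tilt 0.40
total [ 0.5 -1.9 29.1] [ 0.4   0.06 -0.11] n 1 row [ 0.5 -1.9 29.1] [ 0.4   0.06 -0.11]
```

```bash
python3 -m creep '[1.2,-1.9,16,0.4,0.1,-0.1,0.8,0,10,0,0.1,0,0,0,2,0,0,0,0,0,0,0,0,0]'
python3 - <<'E'
from h import *
plan([.4615,.2625,.079],59)
E
```

```text
clock: 10.3
tool_pos: [0.4635, 0.2639, 0.0846]
eef_rot: [0.268, 0.963, 0.003, 0.002]
contact_force: [-0.7, 1.1, 0.4]
opening: 0.684
clock 10.30 pos [0.4635 0.2639 0.0846] yaw 58.9 F [-0.68  1.11  0.36] open 60.3 tilt 0.37
total [ 1.  -2.2  5.6] [ 0.36  0.08 -0.13] n 1 row [ 1.  -2.2  5.6] [ 0.36  0.08 -0.13]
```

```bash
python3 -m creep '[1,-2,4.5,0.4,0.1,-0.1,0,0,1.5,0,0,0,0,0,0,0,0,0]' 45
python3 -m creep '[0,0,0.5,0,0,0,0,0,0.5,0,0,0,0,0,0,0,0,0]' 28
python3 - <<'E'
from h import *
import plant
plan([.4615,.2625,.078],59)
for c,(x,y) in (('side',(350,315)),):
    im=plant.snapshot(c)['color'][:,:,::-1];cv2.imwrite(f'pics/{c}5.png',cv2.resize(im[y-60:y+60,x-60:x+60],None,fx=5,fy=5,interpolation=cv2.INTER_CUBIC))
E
```

```text
clock: 10.55
tool_pos: [0.4626, 0.2629, 0.08]
eef_rot: [0.268, 0.963, 0.0, 0.001]
contact_force: [0.0, 0.4, 0.1]
opening: 0.516
clock: 10.8
tool_pos: [0.463, 0.2631, 0.0796]
eef_rot: [0.268, 0.963, 0.001, 0.001]
contact_force: [-0.3, 0.2, -0.0]
opening: 0.325
clock 10.80 pos [0.463  0.2631 0.0796] yaw 58.9 F [-0.3   0.17 -0.02] open 28.6 tilt 0.16
total [ 1.  -1.3  1.6] [ 0.13  0.09 -0.06] n 1 row [ 1.  -1.3  1.6] [ 0.13  0.09 -0.06]
```

View pics/side5.png

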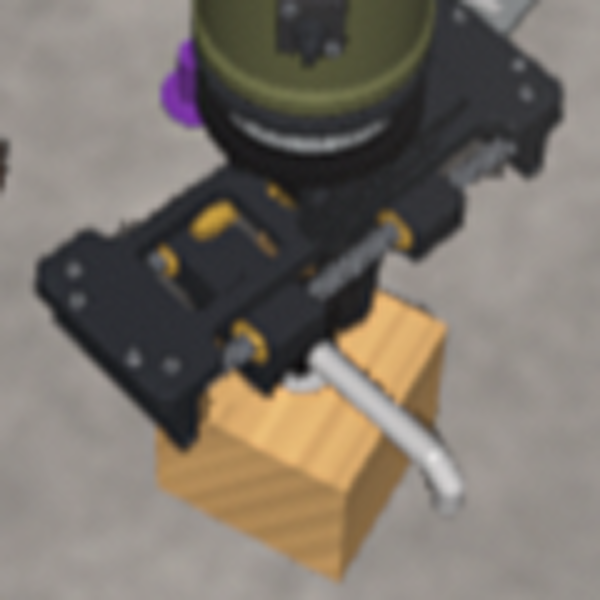

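```bash
python3 -m creep '[0.8,0,1.5,0,0,0,0,0,0.5,0,0,0,0,0,0.3,0,0,0,0,0,0,0,0,0]' 15 45
python3 -m creep '[0,0,0,0,0,0,0,0,0,0,0,0]'
python3 - <<'E'
from h import *
plan([.4615,.2625,.078],59)
E
```

```text
clock: 11.18
tool_pos: [0.4625, 0.2638, 0.078]
eef_rot: [0.268, 0.963, 0.001, 0.001]
contact_force: [-0.3, 0.5, -1.0]
opening: 0.223
clock: 11.35
tool_pos: [0.4625, 0.2638, 0.0779]
eef_rot: [0.268, 0.963, 0.001, 0.001]
contact_force: [0.4, -0.1, 1.5]
opening: 0.221
clock 11.35 pos [0.4625 0.2638 0.0779] yaw 58.9 F [ 0.44 -0.15  1.55] open 19.5 tilt 0.21
total [ 0.1 -1.6 -0.1] [ 0.18  0.12 -0.06] n 1 row [ 0.1 -1.6 -0.1] [ 0.18  0.12 -0.06]
```

```bash
python3 -m creep '[0,0,-6,0,0,0,0,0,-15,0,0,0,0,0,-20,0,0,0,0,0,-25,0,0,0,0,0,-25,0,0,0]'
python3 - <<'E'
from h import *
plan([.4625,.2638,.2],59)
E
```

```text
clock: 11.77
tool_pos: [0.461, 0.2632, 0.168]
eef_rot: [0.267, 0.964, -0.001, -0.001]
contact_force: [0.4, 1.4, -1.2]
opening: 0.224
clock 11.77 pos [0.461  0.2632 0.168 ] yaw 59.0 F [ 0.4   1.43 -1.17] open 19.7 tilt 0.18
total [ -1.    1.2 -32. ] [-0.16 -0.08 -0.  ] n 1 row [ -1.    1.2 -32. ] [-0.16 -0.08 -0.  ]
```

```bash
python3 -m creep '[-2,-4,-20,-0.1,0,0,-8,-15,-16,0,0,-1.5,-14,-24,-6,0,0,-1.5,-14,-24,-3,0,0,-1.5,-14,-24,-2,0,0,-1.5]'
python3 - <<'E'
from h import *
plan([.5405,-.008,.21],71.5)
E
```

```text
clock: 12.18
tool_pos: [0.4647, 0.1655, 0.2235]
eef_rot: [0.208, 0.978, 0.007, 0.003]
contact_force: [1.2, -0.8, -1.2]
opening: 0.223
clock 12.18 pos [0.4647 0.1655 0.2235] yaw 66.0 F [ 1.23 -0.84 -1.2 ] open 19.6 tilt 0.85
total [-139.7 -127.9   12.2] [ 0.82  0.24 -5.48] n 5 row [-27.9 -25.6   2.4] [ 0.16  0.05 -1.1 ]
```

```bash
python3 -m creep '[-26,-24,0,0.2,0,-1,-26,-24,0,0.2,0,-1,-26,-24,1,0.2,0,-1,-18,-18,1,0.1,0,-1,-8,-8,1,0,0,-0.5]'
python3 -m creep '[0,0,0,0,0,0,0,0,0,0,0,0]'
python3 - <<'E'
from h import *
plan([.5405,-.008,.21],71.5)
E
```

```text
clock: 12.6
tool_pos: [0.5235, 0.0244, 0.2227]
eef_rot: [0.168, 0.986, -0.002, 0.002]
contact_force: [0.7, 0.9, -1.4]
opening: 0.222
clock: 12.77
tool_pos: [0.5239, 0.0198, 0.2226]
eef_rot: [0.171, 0.985, -0.003, 0.002]
contact_force: [0.4, 0.3, -1.2]
opening: 0.225
clock 12.77 pos [0.5239 0.0198 0.2226] yaw 70.3 F [ 0.42  0.28 -1.19] open 19.8 tilt 0.40
total [-24.9 -20.5  12.8] [-0.24  0.32 -1.25] n 1 row [-24.9 -20.5  12.8] [-0.24  0.32 -1.25]
```

```bash
python3 -m creep '[-24,-20,8,-0.2,0.3,-1.2,0,0,0,0,0,0,0,0,0,0,0,0]'
python3 - <<'E'
from h import *
import plant
plan([.5405,-.008,.21],71.5)
for c,(x,y) in (('side',(350,205)),('top',(350,270))):
    im=plant.snapshot(c)['color'][:,:,::-1];cv2.imwrite(f'pics/{c}6.png',cv2.resize(im[y-60:y+60,x-70:x+70],None,fx=5,fy=5,interpolation=cv2.INTER_CUBIC))
E
```

```text
clock: 13.02
tool_pos: [0.539, -0.0034, 0.2153]
eef_rot: [0.158, 0.987, 0.001, -0.0]
contact_force: [0.5, -0.0, -0.2]
opening: 0.221
clock 13.02 pos [ 0.539  -0.0034  0.2153] yaw 71.8 F [ 0.53 -0.02 -0.24] open 19.5 tilt 0.11
total [-2.9 -3.9  5.3] [ 0.09 -0.06  0.32] n 1 row [-2.9 -3.9  5.3] [ 0.09 -0.06  0.32]
```

View pics/side6.png

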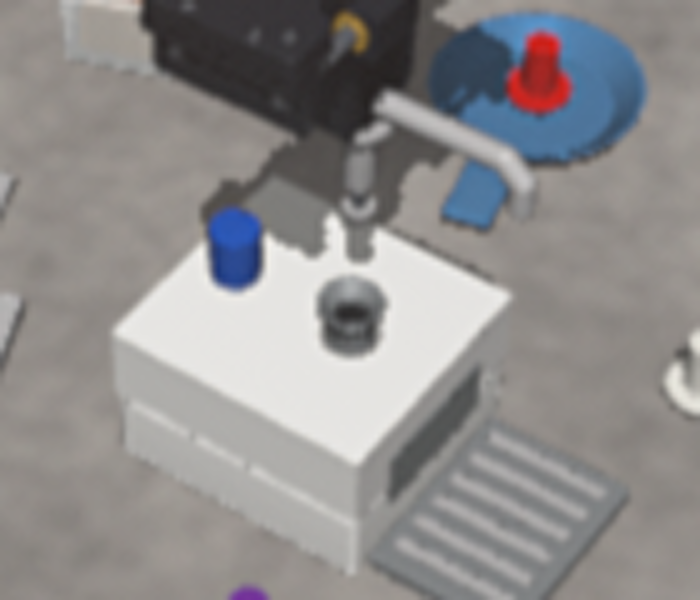

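View pics/top6.png

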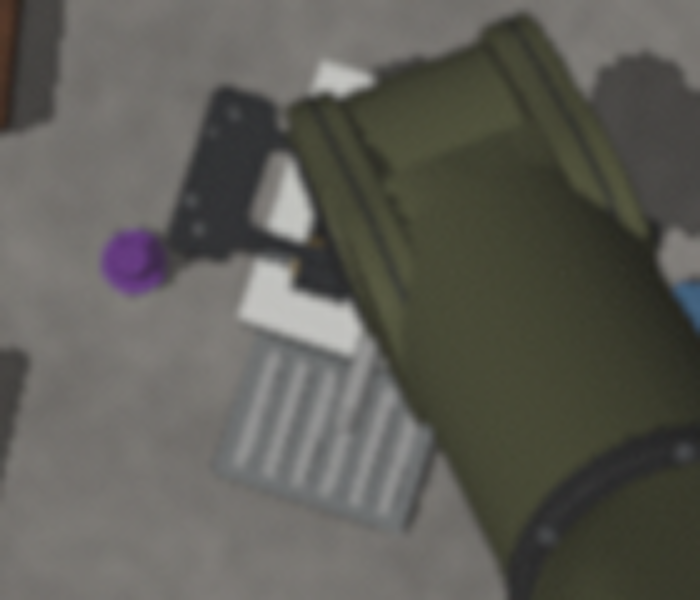

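```bash
python3 - <<'E'
from h import *
def inv(p): return (np.array(p)-[280,145]+.5)*5-.5
print('tip',inv(proj('side',[.539,-.0034,.151])),'mouth',inv(proj('side',[.5405,-.008,.1])))
print('over port tip',inv(proj('side',[.5405,-.008,.151])))
def invt(p): return (np.array(p)-[280,210]+.5)*5-.5
y=np.radians(-18.2);print('outlet top',invt(proj('top',[.539-.075*np.cos(y),-.0034-.075*np.sin(y),.151+.046])),'side',inv(proj('side',[.539-.075*np.cos(y),-.0034-.075*np.sin(y),.151+.046])))
E
```

```text
tip [355.44741923 222.64719057] mouth [352.64080838 299.13860436]
over port tip [355.03908148 214.41439097]
outlet top [336.50834714 418.92157284] side [516.7278789  216.83120302]
```

```bash
python3 -m creep '[-4,-3.5,16,0,0,0.3,0,0,16,0,0,0,0,0,0,0,0,0,0,0,0,0,0,0]'
python3 - <<'E'
from h import *
plan([.5412,-.0078,.17],71.5)
E
```

```text
clock: 13.45
tool_pos: [0.5411, -0.004, 0.1841]
eef_rot: [0.158, 0.988, 0.001, 0.001]
contact_force: [0.4, 0.1, -0.5]
opening: 0.223
clock 13.45 pos [ 0.5411 -0.004   0.1841] yaw 71.9 F [ 0.38  0.09 -0.53] open 19.6 tilt 0.11
total [-1.3 -3.6 14.1] [0.1  0.04 0.37] n 1 row [-1.3 -3.6 14.1] [0.1  0.04 0.37]
```

```bash
python3 -m creep '[-1.2,-4,10,0,0,0.3,0,0,3,0,0,0,0,0,0,0,0,0,0,0,0,0,0,0]'
python3 - <<'E'
from h import *
import plant
plan([.5412,-.0078,.15],71.5)
for c,(x,y) in (('side',(350,205)),('top',(350,270))):
    im=plant.snapshot(c)['color'][:,:,::-1];cv2.imwrite(f'pics/{c}7.png',cv2.resize(im[y-40:y+40,x-50:x+50],None,fx=7,fy=7,interpolation=cv2.INTER_CUBIC))
E
```

```text
clock: 13.78
tool_pos: [0.5412, -0.0064, 0.1719]
eef_rot: [0.159, 0.987, 0.001, 0.001]
contact_force: [-0.9, 0.6, -0.4]
opening: 0.224
clock 13.78 pos [ 0.5412 -0.0064  0.1719] yaw 71.7 F [-0.88  0.62 -0.36] open 19.7 tilt 0.22
total [-0.4 -1.5 21.9] [0.17 0.14 0.21] n 1 row [-0.4 -1.5 21.9] [0.17 0.14 0.21]
```

View pics/side7.png

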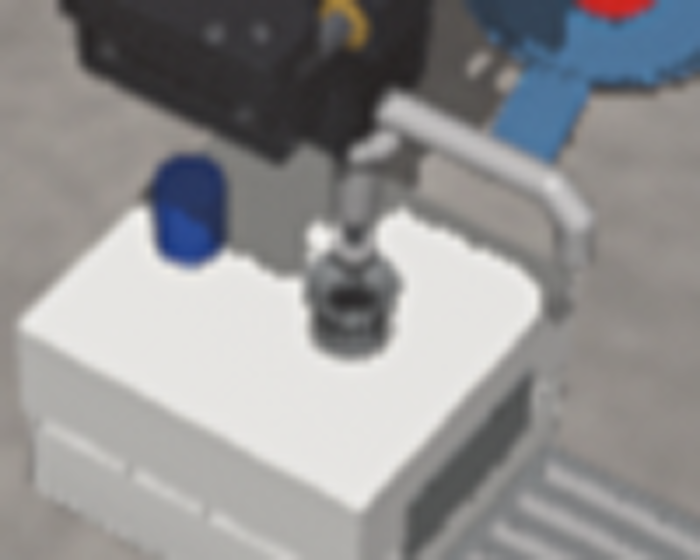

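```bash
python3 -m creep '[0,0,8,0.1,0.1,0.2,0,0,5,0,0,0,0,0,2,0,0,0,0,0,0,0,0,0]'
python3 - <<'E'
from h import *
plan([.5412,-.0065,.15],71.5)
E
```

```text
clock: 14.22
tool_pos: [0.5421, -0.0063, 0.1563]
eef_rot: [0.161, 0.987, 0.001, 0.001]
contact_force: [-1.0, 0.0, -0.2]
opening: 0.22
clock 14.22 pos [ 0.5421 -0.0063  0.1563] yaw 71.5 F [-1.02  0.01 -0.22] open 19.4 tilt 0.19
total [ 0.8 -0.5  6.3] [ 0.12  0.14 -0.03] n 1 row [ 0.8 -0.5  6.3] [ 0.12  0.14 -0.03]
```

```bash
python3 -m creep '[0.6,0,5,0.1,0.1,0,0,0,3,0,0,0,0,0,0,0,0,0]'
python3 - <<'E'
from h import *
plan([.5412,-.0065,.14],71.5)
E
```

```text
clock: 14.47
tool_pos: [0.5419, -0.0062, 0.1476]
eef_rot: [0.161, 0.987, -0.0, 0.001]
contact_force: [-0.6, -0.4, 1.8]
opening: 0.226
clock 14.47 pos [ 0.5419 -0.0062  0.1476] yaw 71.5 F [-0.61 -0.4   1.77] open 19.9 tilt 0.07
total [ 0.6 -0.5  7.6] [ 0.01  0.07 -0.04] n 1 row [ 0.6 -0.5  7.6] [ 0.01  0.07 -0.04]
```

```bash
python3 -m creep '[0,0,5,0,0,0,0,0,2,0,0,0,0,0,0,0,0,0]'
python3 -m creep '[0,0,4,0,0,0,0,0,2,0,0,0,0,0,0,0,0,0]'
python3 - <<'E'
from h import *
plan([.5412,-.0065,.134],71.5)
E
```

```text
clock: 14.72
tool_pos: [0.5423, -0.0064, 0.1406]
eef_rot: [0.161, 0.987, -0.0, 0.001]
contact_force: [0.1, 0.2, 2.7]
opening: 0.223
clock: 14.97
tool_pos: [0.5424, -0.0065, 0.1351]
eef_rot: [0.161, 0.987, -0.0, 0.002]
contact_force: [-1.4, 0.0, 5.8]
opening: 0.222
clock 14.97 pos [ 0.5424 -0.0065  0.1351] yaw 71.4 F [-1.42  0.03  5.76] open 19.5 tilt 0.19
total [ 1.2 -0.4  1.1] [-0.    0.19 -0.07] n 1 row [ 1.2 -0.4  1.1] [-0.    0.19 -0.07]
```

```bash
python3 -m creep '[0.6,0,2,0,0.2,0,0,0,0,0,0,0]'
python3 -m creep '[0,0,2,0,0,0,0,0,0,0,0,0]'
python3 -m creep '[0,0,1.5,0,0,0,0,0,0,0,0,0]'
```

```text
clock: 15.13
tool_pos: [0.5423, -0.0062, 0.1336]
eef_rot: [0.161, 0.987, 0.0, 0.0]
contact_force: [-0.4, -0.3, 2.8]
opening: 0.22
clock: 15.3
tool_pos: [0.5426, -0.0064, 0.132]
eef_rot: [0.161, 0.987, -0.0, 0.001]
contact_force: [-1.4, -0.2, 7.3]
opening: 0.222
clock: 15.47
tool_pos: [0.5425, -0.0066, 0.1305]
eef_rot: [0.161, 0.987, -0.0, 0.001]
contact_force: [0.2, -1.1, 2.4]
opening: 0.22
```

```bash
python3 -m creep '[0,0,1.5,0,0,0,0,0,0,0,0,0]'
python3 -m creep '[0,0,1.5,0,0,0,0,0,0,0,0,0]'
python3 -m creep '[0,0,1.5,0,0,0,0,0,0,0,0,0]'
```

```text
clock: 15.63
tool_pos: [0.5423, -0.0066, 0.1285]
eef_rot: [0.161, 0.987, -0.0, 0.001]
contact_force: [0.9, -0.1, -5.5]
opening: 0.224
clock: 15.8
tool_pos: [0.5423, -0.0064, 0.1265]
eef_rot: [0.161, 0.987, -0.0, 0.001]
contact_force: [-0.5, -0.7, 1.2]
opening: 0.223
clock: 15.97
tool_pos: [0.5424, -0.0064, 0.1251]
eef_rot: [0.161, 0.987, -0.0, 0.001]
contact_force: [-1.1, 0.3, 4.0]
opening: 0.217
```

```bash
python3 -m creep '[0,0,1.5,0,0,0,0,0,0,0,0,0]'
python3 -m creep '[0,0,0,0,0,0]'
python3 -m creep '[0,0,1.5,0,0,0,0,0,0,0,0,0]'
python3 -m creep '[0,0,0,0,0,0]'
```

```text
clock: 16.13
tool_pos: [0.5425, -0.0064, 0.1241]
eef_rot: [0.161, 0.987, -0.0, 0.001]
contact_force: [-1.2, -0.3, 6.2]
opening: 0.221
clock: 16.22
tool_pos: [0.5425, -0.0064, 0.1243]
eef_rot: [0.161, 0.987, -0.0, 0.001]
contact_force: [-0.5, -0.1, 4.0]
opening: 0.222
clock: 16.38
tool_pos: [0.5425, -0.0065, 0.1239]
eef_rot: [0.162, 0.987, -0.0, 0.002]
contact_force: [-2.2, 0.3, 7.7]
opening: 0.22
clock: 16.47
tool_pos: [0.5424, -0.0064, 0.1243]
eef_rot: [0.162, 0.987, -0.0, 0.002]
contact_force: [-1.7, -1.0, 4.2]
opening: 0.223
```

```bash
python3 -m creep '[0,0,2.2,0,0,0]'
python3 -m creep '[0,0,1.5,0,0,0]'
python3 -m creep '[0,0,1.5,0,0,0]'
```

```text
clock: 16.55
tool_pos: [0.5426, -0.0064, 0.123]
eef_rot: [0.162, 0.987, -0.001, 0.002]
contact_force: [-2.3, -1.1, 18.6]
opening: 0.222
clock: 16.63
tool_pos: [0.5428, -0.0064, 0.1228]
eef_rot: [0.162, 0.987, -0.001, 0.002]
contact_force: [-4.5, -0.8, 20.9]
opening: 0.224
clock: 16.72
tool_pos: [0.5428, -0.0065, 0.1228]
eef_rot: [0.162, 0.987, -0.001, 0.003]
contact_force: [-3.4, -0.6, 19.0]
opening: 0.222
```

```bash
python3 -m creep '[0,0,-0.5,0,0,0]'
python3 -m creep '[0,0,0,0,0,0]'
python3 -m creep '[0.3,0,-1,0,0.2,0]'
python3 -m creep '[0,0,-1,0,0,0]'
python3 -m creep '[0,0,-1,0,0,0]'
```

```text
clock: 16.8
tool_pos: [0.5425, -0.0064, 0.1242]
eef_rot: [0.162, 0.987, -0.001, 0.003]
contact_force: [-1.8, 0.1, 3.4]
opening: 0.221
clock: 16.88
tool_pos: [0.5424, -0.0065, 0.1247]
eef_rot: [0.162, 0.987, -0.001, 0.003]
contact_force: [-0.8, -0.4, 3.6]
opening: 0.22
clock: 16.97
tool_pos: [0.5423, -0.0065, 0.126]
eef_rot: [0.162, 0.987, -0.001, 0.002]
contact_force: [0.2, -1.1, 3.1]
opening: 0.219
clock: 17.05
tool_pos: [0.5424, -0.0065, 0.1269]
eef_rot: [0.162, 0.987, -0.001, 0.002]
contact_force: [-0.4, -0.1, -6.4]
opening: 0.221
clock: 17.13
tool_pos: [0.5421, -0.0066, 0.1271]
eef_rot: [0.162, 0.987, -0.001, 0.001]
contact_force: [1.5, 0.1, -10.6]
opening: 0.22
```

```bash
python3 -m creep '[0,0,0.5,0,0,0,0,0,0,0,0,0]'
python3 -m creep '[0,0,0,0,0,0,0,0,0,0,0,0,0,0,0,0,0,0,0,0,0,0,0,0]' 45
python3 - <<'E'
from h import *
import plant
plan([.5412,-.0065,.134],71.5)
for c,(x,y) in (('side',(350,205)),('top',(350,270))):
    im=plant.snapshot(c)['color'][:,:,::-1];cv2.imwrite(f'pics/{c}8.png',cv2.resize(im[y-40:y+40,x-50:x+50],None,fx=7,fy=7,interpolation=cv2.INTER_CUBIC))
E
```

```text
clock: 17.3
tool_pos: [0.5423, -0.0065, 0.1263]
eef_rot: [0.162, 0.987, -0.001, 0.001]
contact_force: [-0.7, 0.0, 3.0]
opening: 0.224
clock: 17.63
tool_pos: [0.5422, -0.006, 0.126]
eef_rot: [0.162, 0.987, -0.001, 0.001]
contact_force: [0.2, 0.2, -1.1]
opening: 0.497
clock 17.63 pos [ 0.5422 -0.006   0.126 ] yaw 71.4 F [ 0.21  0.21 -1.06] open 43.8 tilt 0.11
total [ 0.8 -0.8 -8. ] [-0.04  0.1  -0.09] n 1 row [ 0.8 -0.8 -8. ] [-0.04  0.1  -0.09]
```

View pics/side8.png

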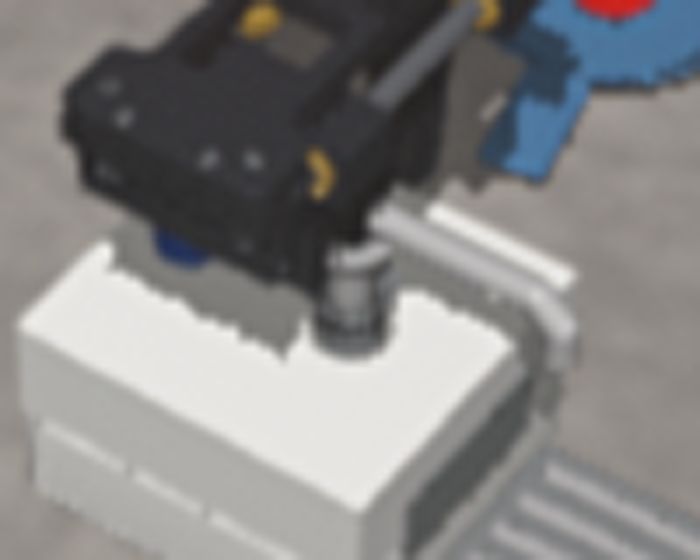

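Fingers are open, and the spout stays seated. I'll retreat upward and look again.

```bash
python3 -m creep '[0,0,0,0,0,0,0,0,-8,0,0,0,0,0,-15,0,0,0,0,0,-25,0,0,0,0,0,-30,0,0,0]' 50
python3 -m creep '[30,20,-15,0,0,0,30,20,-10,0,0,0,30,20,-5,0,0,0,30,20,0,0,0,0,30,20,0,0,0,0]'
python3 -m creep '[25,20,0,0,0,0,25,20,0,0,0,0,10,10,0,0,0,0,0,0,0,0,0,0]'
python3 - <<'E'
from h import *
import plant
plan([.5,.2,.25],71.5)
for c,(x,y) in (('side',(365,205)),('top',(390,270))):
    im=plant.snapshot(c)['color'][:,:,::-1];cv2.imwrite(f'pics/{c}9full.png',im);cv2.imwrite(f'pics/{c}9.png',cv2.resize(im[y-60:y+60,x-80:x+80],None,fx=5,fy=5,interpolation=cv2.INTER_CUBIC))
E
```

```text
clock: 18.15
tool_pos: [0.5379, -0.0061, 0.2022]
eef_rot: [0.161, 0.987, -0.002, -0.006]
contact_force: [-0.1, -0.4, -0.0]
opening: 0.567
clock: 18.57
tool_pos: [0.4348, 0.1344, 0.2421]
eef_rot: [0.171, 0.985, -0.0, 0.005]
contact_force: [-0.1, 0.8, -0.0]
opening: 0.566
clock: 18.9
tool_pos: [0.388, 0.2113, 0.2454]
eef_rot: [0.165, 0.986, 0.003, 0.006]
contact_force: [-0.3, 0.1, -0.1]
opening: 0.567
clock 18.90 pos [0.388  0.2113 0.2454] yaw 71.0 F [-0.25  0.12 -0.09] open 49.9 tilt 0.70
total [-109.6   25.8   -3.4] [ 0.41  0.58 -0.49] n 3 row [-36.5   8.6  -1.1] [ 0.14  0.19 -0.16]
```

View pics/side9.png

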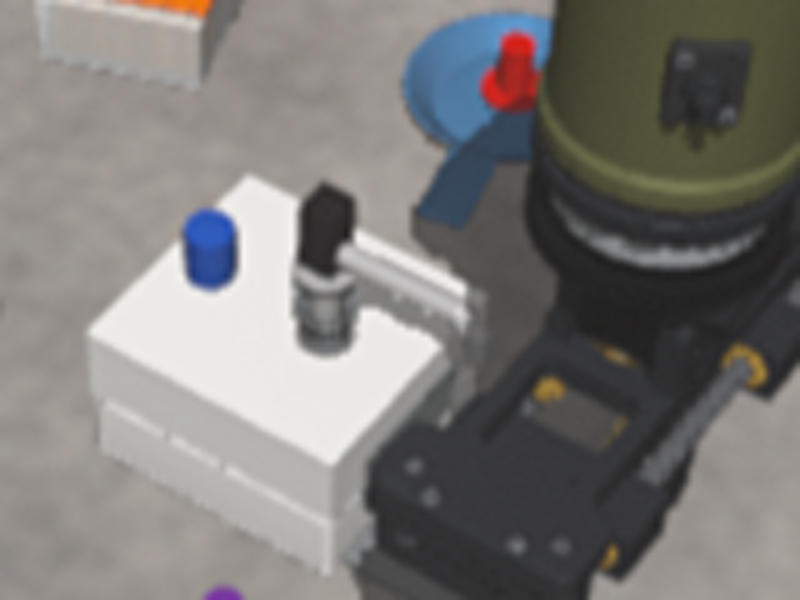

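View pics/top9.png

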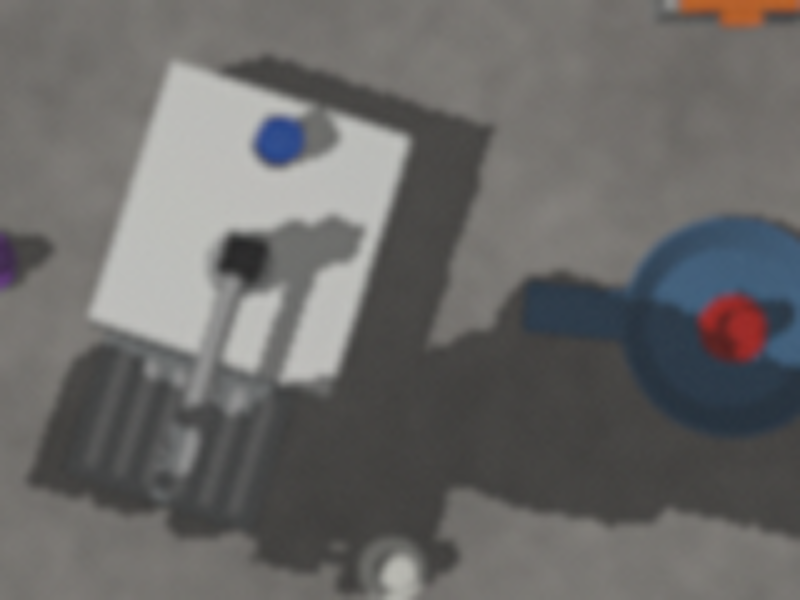

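View pics/side9full.png

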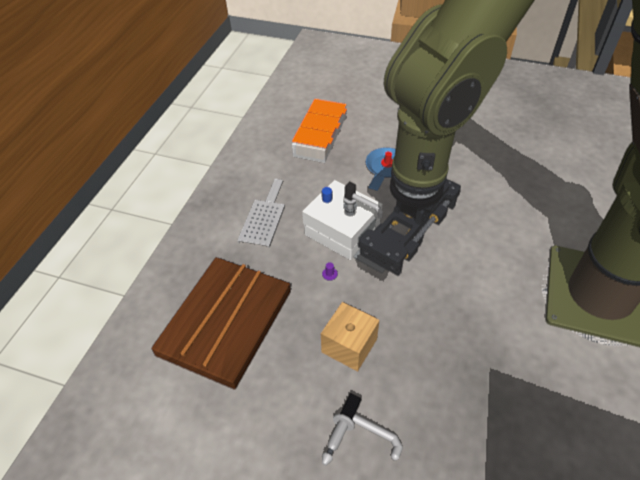

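```bash
python3 - <<'E'
from h import *
def inv(p): return (np.array(p)-[285,145]+.5)*5-.5
for z in (.1415,.151,.16): print(z,inv(proj('side',[.541,-.0065,z])).round(), 'block top',inv(proj('side',[.541,-.0065,z+.018])).round(),'shoulder bottom',inv(proj('side',[.541,-.0065,z-.022])).round())
print('mouth',inv(proj('side',[.541,-.0065,.1])))
from plant import get_state,snapshot;snapshot('side');s=get_state();print(s['clock'],s['contact_force'],max(abs(np.array(s['qd']))))
E
```

```text
0.1415 [327. 233.] block top [328. 202.] shoulder bottom [326. 270.]
0.151 [328. 217.] block top [329. 185.] shoulder bottom [327. 254.]
0.16 [328. 201.] block top [329. 169.] shoulder bottom [327. 239.]
mouth [325.55281519 301.3161917 ]
19.05 [ 0.66093549 -1.12303777 -0.43831582] 0.026923326552112582
```

```bash
python3 -c "
from plant import *
print(finish_job())"
```

```text
the job is handed in; nothing more can be done
None
```

I took the red dust plug out of the port and put it in the blue spoon rest, where it stands upright. I then lifted the spout off its stand, pushed its tube into the port until it locked, let go and moved clear. I handed the job in at about 19 s.

**Lock:** After the press, an upward tug of about 10 N was held. The last side picture puts the grip block at about 0.142–0.145 m. It would be above 0.149 m if the spring had pushed the tube back out.

**Push force:** I overshot the 14–18 N stop mark. The wrist felt 18.6 to 20.9 N, which is still below the 25 N that would ruin the seal and the 30 N filter limit. The force readings jumped by several newtons, and I could not see the click itself in them. The resisted tug is what shows the lock.

**Final pictures:** The outlet is over the drip tray, in line with its slats. The spoon rest, grater, seasoning box, chopsticks and look-alikes appear to be where they started. I judged that by eye and did not measure it.

**Camera disagreement:** The two cameras differed by 3–4 mm in y. That stayed well inside the funnel's margin, and side forces were low until the final press, when they reached about 4.5 N.

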